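# Index the swivel vise four clicks and load the saddle block

## Robot

A 7-joint arm with a two-finger parallel gripper is mounted at the origin on a cart in front of the work surface, level with it; the furniture and walls round the work are solid. World frame = base frame: x ahead of the robot, y to its left, z up, the work surface at z = 0. Lengths are in m, angles in rad, forces in N, time in s.
With the tool pointing down it reaches from about 0.35 to 0.9 m from the base axis. Payload 19.9 kg.
Tool frame: the origin (TCP) lies midway between the tips of the shut fingers; the grasp point (between the pads) lies 19 mm behind it; z points along the fingers, y is the direction in which the jaws open and shut (so a half turn about z gives the same grasp; the last joint's range is limited). The gripper opens to 85 mm and grips with 20 to 120 N. Pads are 22 mm wide; open, the fingers measure 114 mm over their backs; the gripper's body (76 mm by 85 mm) begins 54 mm behind the grasp point. The pads swing forward as they close: fully open they stand 13 mm farther back than shut.
Start: joints at [1.214, 0.417, -0.01, 1.614, 0.005, 1.111, -0.053], TCP at [0.194, -0.594, 0.231] pointing down, gripper open.
Joint ranges: [-2.81, 2.81], [-0.39, 2.02], [-1.27, 1.25], [0.06, 2.57], [-1.19, 4.33], [0.19, 2], [-2.82, 2.82]. Speed limits (rad/s): [1.89, 1.89, 2.39, 2.39, 3.01, 3.01, 3.01].

## Interface

Orientations are given as a 3x3 rotation matrix whose columns are the frame's x, y, z axes.
In Python, from cell import sensors, read_camera, get_calibration, ticket gives the robot as it stands.
- The arm moves only by the tool servo_tool, never from a script. Its argument "plan" is a list of rows, each a list of 3 entries, a list of its own where there are three numbers: the opening, from -1 (shut) to 1 (fully open), so that 0 is half open, then the shift along the tool's x, y, z as a fraction of full scale, then the turn, a rotation vector about the tool's x, y, z as a fraction of full scale. A call has 1 to 12 rows; each row shifts and turns the commanded pose from where the row before left it, along the tool's axes as they then stand; what a row does not reach is not made up. Full scale, the value 1, is 0.1 m for a shift and pi rad for a turn. A row lasts 1/8 s, in which the tool goes at most 62.5 mm and 10.7 degrees, less where a joint would pass 70% of its speed; a pose out of reach is approached as far as the arm can. A call with a number of a shift or a turn outside -1 to 1 is refused whole. A call with a gripper value outside its range is refused whole. The fingers move at their own pace and stop on an object; "squeeze" is the grip in N (left out, the last holds). Time passes only in rows, so rows that do not move let the fingers close. It gives the time, the measured TCP pose, the force and the opening at its end, in the units of the state.
- sensors.sense(): the state, without advancing time (a new reading comes with each control period).
- read_camera(name): name is "scene" or "side" or "wrist"; returns the picture (400x640x3 uint8, red, green, blue); there is no depth.
- get_calibration(name): a dict with "camera_matrix" (3x3 intrinsics, pixels), "D" ([k1, k2, p1, p2, k3] as OpenCV has them; the pictures are not rectified), "position" and "orientation" of the camera in the world. Camera axes: x right, y down, z forward; pixel columns grow to the right and rows downward; lengths in m; the calibration is good to about 2 mm. A picture is of the moment at which its call begins: read the wrist's pose just before it. get_calibration takes no time and is no camera call; for the wrist camera it gives the pose at the moment of the call.
- ticket.close_job(): hands the job in, once; it reports no verdict.
The state is a dict: "time": time; "joint_positions": joint angles; "dq": joint speeds; "joint_torque": joint torques, N m; "tcp_pos": TCP position; "tool_rot": TCP orientation; "wrist_force": force on the tool from outside, world axes, zero at the start; "ft_torque": the same for the moment, N m; "grip_width": finger opening in m.
Only numpy, scipy, OpenCV 4.12 (cv2) and the standard library are available. Lean on these libraries where they do the work, as an engineer would, in place of code of your own. Each camera call takes 0.05 s, during which the arm holds its last target. There are 200 camera calls.

## Task

Set up the small swivel vise for the next side: turn its swivel on by exactly four clicks (60 degrees) anticlockwise as seen from above, and leave it resting in that click. Load the mount block that has the half-round saddle from the rack: lying down flat on the vise's raised seat with the saddle facing up, its length along the jaws and its ends about level with the jaw ends, and the sliding jaw pushed up so that the block is held against the fixed jaw. Leave the plain block in the rack and do not disturb the bottles and the cup.

Things in the scene. Friction and masses are not known exactly. Their poses are not given: they have to be found in the camera images.
- vise_base: Fixed grey round base of a small swivel vise, 136 mm across, 12 mm high, with bolt-down ears to 89 mm from the axis on its y axis. Origin on the swivel axis at its underside, z up. On its +x side the click plunger's housing reaches 114 mm from the axis, 33 mm high. Black marks every 15 degrees on its -x side; the longer one is zero.
- swivel (a joint): Angle of the swivel (vise body on its base), rad, positive anticlockwise from above; 0: handle over the long zero mark. Range -1.38 to 0.90. A spring plunger clicks at every whole 15 degrees (0.2618 rad); it starts at rest in a click from -75 to -15 degrees. It takes about 0.65 N m (5 N at the handle) to leave a click; let go, it drops into the nearest. No lock.
- handle_grip (a point): On the axis of the vise's handle, an upright black round grip 25 mm in diameter, 130 mm from the swivel axis toward -x of the swivel. This point is 97 mm above the bench; the grip spans 57 to 113 mm above it. A flat arm, 20 mm wide, 44 to 53 mm above the bench, carries it. The round grip can turn in the fingers as it is led round.
- vise_seat (a point): Centre of the raised seat's top face, on the swivel axis, 64 mm above the bench. Axes turn with the swivel: x along the jaws (handle at -x), y from sliding to fixed jaw, z up. Seat top: x +-30, y -14 to +25 mm. Fixed jaw face at y +25, 27 mm thick. Both jaws are 100 mm long (x +-50) and stand 16 mm above the seat. Bed, 16 mm below the seat: x +-38, y -97 to +67 mm.
- jaw (a joint): Travel of the sliding jaw toward the fixed jaw in m, 0 (gap between the jaws 64 mm) to 0.016 (gap 48 mm). The gap is 64 mm minus this. It starts between 0 and 4 mm. It slides with 5 N of friction and stays where it is left; on the 50 mm wide block it stops at 0.014.
- jaw_pad (a point): Centre of the black thumb pad on the back of the sliding jaw (44 mm wide, 20 mm high), 64 mm above the bench; pushing it along +y of vise_seat closes the jaw. Axes as vise_seat. Behind it (toward -y) is free space above the bed.
- rack: Fixed white plastic drying rack, 70 mm (x) by 214 mm (y), 38 mm high. Origin at the centre of its underside. Two wells at y = -52.5 and +52.5 mm, each 42 by 56 mm, with floors 8 mm above the bench. Its -x side faces roughly to the robot's right.
- saddle_block: Loose bare-aluminium mount block 36 x 50 x 100 mm, about 0.36 kg, a half-round groove (the saddle, 30 mm wide, 15 deep) along one 50 x 100 face. Starts standing on end in a well of the rack, saddle toward the rack's -x side. Origin: centre of the end it stands on; z along its length, y across its 50 mm width, saddle face at x -18 mm, flat sole at x +18 mm. Lying saddle up, its -x axis points up.
- block_sole (a point): Centre of the saddle block's flat sole (the face opposite the saddle), which must rest on the vise seat. Axes as the saddle block.
- plain_block: Loose bare-aluminium block of the same size, without the groove (flat face with two large holes), standing on end in the other well of the rack. Axes as the saddle block. To be left there.
- clear_bench (a point): Middle of a clear patch of bench, at bench height, free for 60 mm in x and 55 mm in y to either side, good for putting something down.
- ring_tub: Fixed low clear tray with small rings in it, 100 x 135 mm, 34 mm high, in the middle of the bench. Origin at the centre of its underside.
- amber_bottle: Bystander: amber glass bottle with a neck and thin sticks, 51 mm across, 132 mm high, origin at its underside, upright.
- steel_cup: Bystander: upright plain steel cup, 52 mm across, 114 mm high, origin at its underside.
- dropper: Bystander: slim white dropper bottle, 29 mm across, 115 mm high, origin at its underside, upright.
Not all that is in view belongs to the job. What is shaped like the saddle_block but pink is not meant.

How it is judged:
At the end, for the whole second after the job is handed in: Swivel at rest in the click 60 degrees (within 5) anticlockwise of its start. Saddle block at rest, saddle up, on the seat (3 mm), along the jaws (3 degrees), ends within 10 mm of the jaw ends, against the fixed jaw (3 mm); sliding jaw closed on it (travel over 12.5 mm, 14 nominal) (distance of handle_grip from where it was at the start of the episode between 0.12 and 0.14 m and value of joint swivel above -0.45 rad and velocity of joint swivel between -0.05 and 0.05 rad/s and z of block_sole in the frame of vise_seat between -0.003 and 0.003 m and x of block_sole in the frame of vise_seat between -0.01 and 0.01 m and y of block_sole in the frame of vise_seat between -0.003 and 0.003 m and angle between saddle_block's own x axis and vertical above 3.06 rad and angle between the z axis of saddle_block and the x axis of vise_seat, either way round below 0.06 rad and value of joint jaw above 0.0125 m and linear speed of saddle_block below 0.02 m/s); the robot touches nothing.
It fails at once if the plain block is moved more than 15 mm or tipped (distance of plain_block from where it was at the start of the episode above 0.015 m or angle between plain_block's own z axis and vertical above 0.3 rad).
It fails at once if a bystander (amber bottle, steel cup, dropper bottle) is moved more than 20 mm or tipped (distance of any of amber_bottle, steel_cup, dropper from where it was at the start of the episode above 0.02 m or angle between any of amber_bottle, steel_cup, dropper's own z axis and vertical above 0.4 rad).
It also fails if it takes over 67 s, if anything falls off the work surface, if the arm or the gripper's body presses on something with over 40 N, if the wrist force passes 120 N, or if a joint passes its speed limit or range.

## Working session

There is one attempt and no reset: what is moved stays moved. The work goes in short steps, Python scripts to look and compute and a tool call to move; the robot and the scene stay as the last step left them, time stands still between calls to the robot, and variables do not carry over. Pictures are saved under pics/ and viewed, about 8 in all and at most 12, crops included, and the job is handed in when it is done.

Besides the shell and the picture viewer there is one more tool, called after "Emit:" by a JSON object that holds its "op" and its "data", one argument or row to a line. servo_tool: Moves the arm, as the interface text tells. Its arguments: {"type":"object","properties":{"plan":{"type":"array","items":{"type":"array"}},"squeeze":{"type":"number"}},"required":["plan"]}

```bash
mkdir -p pics; ls; python3 - <<'E'
from cell import sensors, read_camera, get_calibration
import cv2, numpy as np
s=sensors.sense(); print(s)
for n in ("scene","side"):
    im=read_camera(n); cv2.imwrite(f"pics/{n}0.png",im[:,:,::-1]); c=get_calibration(n)
    print(n,{k:np.round(v,4).tolist() for k,v in c.items()})
E
```

```text
pics
{'time': 0.0, 'joint_positions': array([ 1.21455381,  0.41800703, -0.01031288,  1.61416642,  0.00469692,
        1.11071497, -0.05302291]), 'dq': array([-0.00118096, -0.00042572,  0.00088502, -0.00263382,  0.00122256,
        0.00028314,  0.00143083]), 'joint_torque': array([ 2.36073662e-03, -8.64437556e+01,  6.79931380e-01, -4.34904027e+01,
        1.91014615e-02,  7.14056907e-03, -1.03590668e-05]), 'tcp_pos': array([ 0.19336953, -0.59396471,  0.23064286]), 'tool_rot': array([[ 9.50878279e-01,  3.09564650e-01, -4.75405240e-04],
       [ 3.09565003e-01, -9.50877551e-01,  1.17964420e-03],
       [-8.68760287e-05, -1.26886687e-03, -9.99999191e-01]]), 'wrist_force': array([ 0.60309965,  0.0484456 , -0.47029357]), 'ft_torque': array([-0.02406046,  0.05748464,  0.02092866]), 'grip_width': 0.08572534873083151}
scene {'camera_matrix': [[404.4408, 0.0, 327.6656], [0.0, 404.4408, 193.2687], [0.0, 0.0, 1.0]], 'D': [-0.1033, 0.0, 0.0, 0.0, 0.0], 'position': [-0.1363, 1.1404, 0.7513], 'orientation': [[-0.8317, -0.258, 0.4916], [-0.5552, 0.3851, -0.7372], [0.0008, -0.8861, -0.4636]]}
side {'camera_matrix': [[429.1914, 0.0, 318.8086], [0.0, 429.1914, 206.3518], [0.0, 0.0, 1.0]], 'D': [-0.0503, 0.0, 0.0, 0.0, 0.0], 'position': [0.3136, 1.0442, 0.6649], 'orientation': [[-0.968, -0.1193, 0.2206], [-0.2507, 0.4888, -0.8356], [-0.0082, -0.8642, -0.5031]]}
```

View pics/scene0.png

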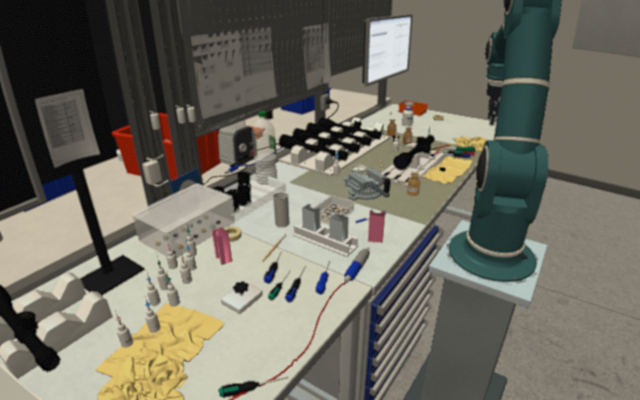

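View pics/side0.png

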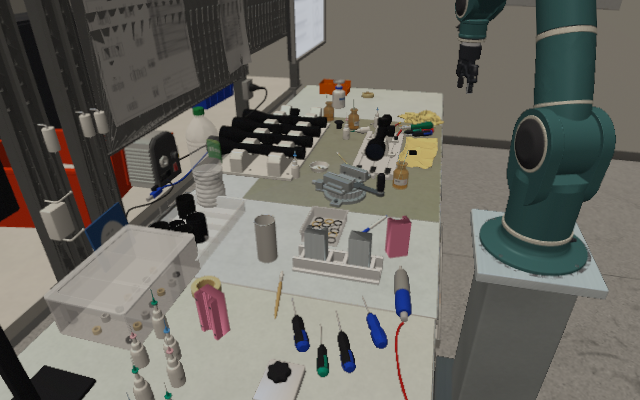

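```bash
cat > h.py <<'E'
import cv2, numpy as np
from cell import sensors, read_camera, get_calibration
def rays(c,px):
    u=cv2.undistortPoints(np.array(px,float).reshape(-1,1,2),np.array(c["camera_matrix"]),np.array(c["D"])).reshape(-1,2)
    return np.c_[u,np.ones(len(u))]@np.array(c["orientation"]).T
def onplane(c,px,z):
    d=rays(c,px); p=np.array(c["position"]); return p+d*((z-p[2])/d[:,2])[:,None]
def proj(c,P):
    R=np.array(c["orientation"]); rv=cv2.Rodrigues(R.T)[0]
    return cv2.projectPoints(np.array(P,float).reshape(-1,3),rv,-R.T@np.array(c["position"]),np.array(c["camera_matrix"]),np.array(c["D"]))[0].reshape(-1,2)
E
python3 - <<'E'
from h import *
c=get_calibration("side")
for n,p,z in [("vise",(346,190),.05),("grip",(381,182),.085),("amberbase",(400,188),0),("rackL",(294,274),.0),("rackR",(378,283),0),("rackR top back",(382,262),.038),("cup",(265,260),0),("sad?",(316,229),.108),("other",(360,235),.108)]:
    print(n,onplane(c,[p],z).round(3))
w=get_calibration("wrist"); s=sensors.sense(); R=s["tool_rot"]
print((R.T@(np.array(w["position"])-s["tcp_pos"])).round(4), (R.T@np.array(w["orientation"])).round(3), np.array(w["camera_matrix"]).round(1), w["D"])
im=cv2.imread("pics/side0.png"); cv2.imwrite("pics/s1.png",cv2.resize(im[90:300,230:450],None,fx=3.6,fy=2.85*1,interpolation=cv2.INTER_CUBIC))
E
```

```text
vise [[ 0.528 -0.092  0.05 ]]
grip [[ 0.424 -0.102  0.085]]
amberbase [[ 0.374 -0.241  0.   ]]
rackL [[0.582 0.27  0.   ]]
rackR [[0.38  0.254 0.   ]]
rackR top back [[0.377 0.222 0.038]]
cup [[0.67  0.235 0.   ]]
sad? [[0.538 0.224 0.108]]
other [[0.432 0.224 0.108]]
[ 0.0734  0.0005 -0.1428] [[ 0.001 -0.957 -0.292]
 [ 1.     0.001 -0.   ]
 [ 0.001 -0.292  0.957]] [[341.8   0.  322.7]
 [  0.  341.8 200.1]
 [  0.    0.    1. ]] [-0.04615554  0.          0.          0.          0.        ]
```

View pics/s1.png

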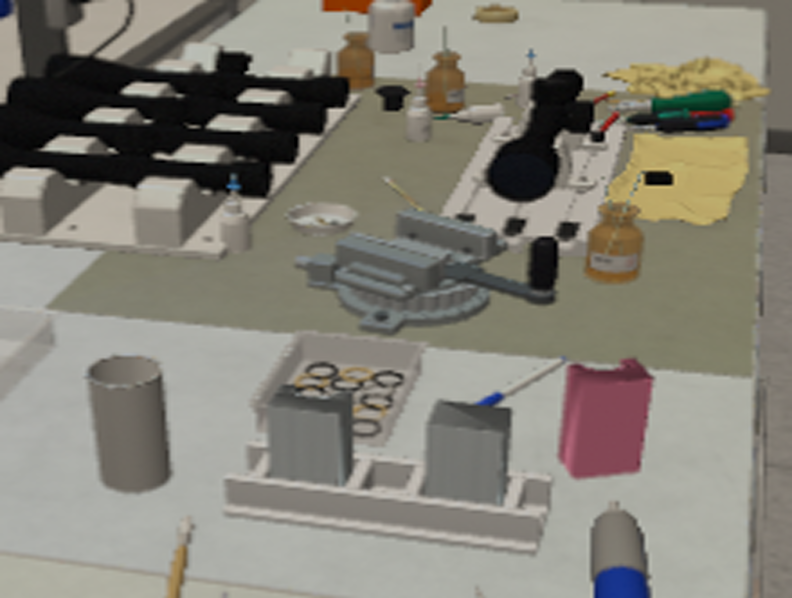

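Emit:
{"op": "servo_tool", "data": {
  "plan": [
    [1, [0.43, -0.43, -0.1], [0, 0, 0]],
    [1, [0.43, -0.43, -0.1], [0, 0, 0]],
    [1, [0.43, -0.43, -0.1], [0, 0, 0]],
    [1, [0.43, -0.43, -0.1], [0, 0, 0]],
    [1, [0.43, -0.43, -0.1], [0, 0, 0]],
    [1, [0.43, -0.43, -0.1], [0, 0, 0]],
    [1, [0.43, -0.43, -0.1], [0, 0, 0]],
    [1, [0.43, -0.43, -0.1], [0, 0, 0]],
    [1, [0.43, -0.43, -0.1], [0, 0, 0]],
    [1, [0.43, -0.43, -0.1], [0, 0, 0]],
    [1, [0.43, -0.43, -0.1], [0, 0, 0]],
    [1, [0.43, -0.43, -0.1], [0, 0, 0]]
  ]
}}

```text
time: 1.6
tcp_pos: [0.5249, 0.0578, 0.3516]
tool_rot: [[0.951, 0.309, 0.0], [0.309, -0.951, -0.0], [0.0, 0.0, -1.0]]
wrist_force: [1.3, -1.3, 0.4]
grip_width: 0.0856
```

```bash
python3 - <<'E'
from h import *
import json
c=get_calibration("wrist"); im=read_camera("wrist"); cv2.imwrite("pics/w1.png",im[:,:,::-1])
cv2.imwrite("pics/w1v.png",cv2.resize(im[:,:,::-1],(800,500),interpolation=cv2.INTER_CUBIC))
json.dump({k:np.array(v).tolist() for k,v in c.items()},open("w1.json","w")); s=sensors.sense(); print(s["time"],s["tcp_pos"],s["tool_rot"],s["joint_positions"],s["dq"].round(3))
E
```

```text
1.65 [0.52669392 0.0652263  0.35259707] [[ 0.94897212  0.3153553   0.00171898]
 [ 0.31534906 -0.94897052  0.00314965]
 [ 0.00262452 -0.00244685 -0.99999356]] [ 0.34217011  0.19244108 -0.60263744  1.67029911  0.10968845  1.31115987
 -1.52976586] [ 0.052 -0.05   0.029  0.07  -0.058 -0.045  0.184]
```

View pics/w1v.png

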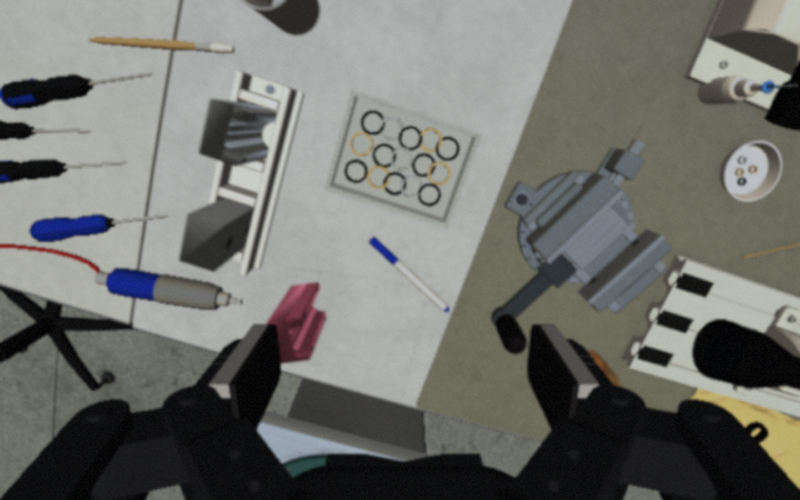

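```bash
python3 - <<'E'
from h import *
im=cv2.imread("pics/w1.png")
a=cv2.resize(im[50:230,130:250],None,fx=3.3,fy=3.3,interpolation=cv2.INTER_CUBIC)
b=cv2.resize(im[105:295,385:550],(400,461),interpolation=cv2.INTER_CUBIC)
H=594; b=cv2.copyMakeBorder(b,0,H-b.shape[0],0,0,cv2.BORDER_CONSTANT)
cv2.imwrite("pics/w1c.png",np.hstack([a,b]))
print(a.shape,b.shape)
E
```

```text
(594, 396, 3) (594, 400, 3)
```

View pics/w1c.png

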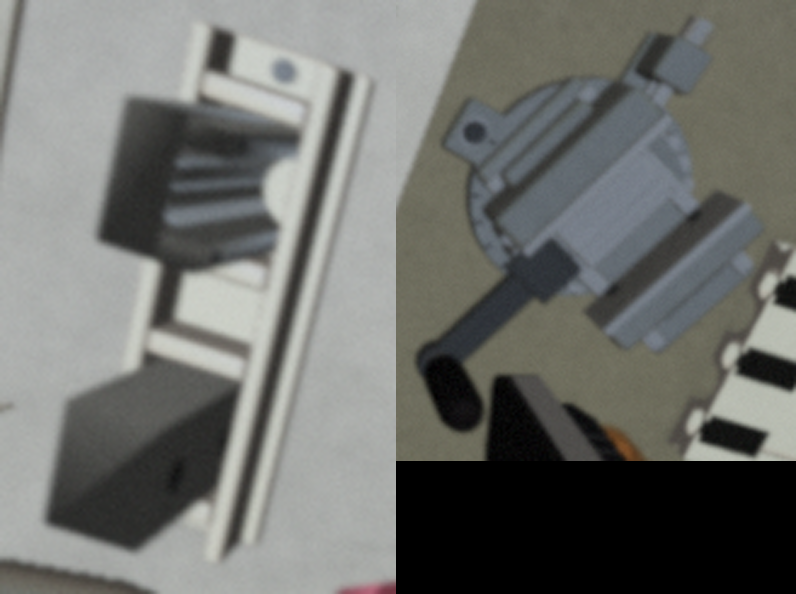

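```bash
python3 - <<'E'
from h import *
import json
c=json.load(open("w1.json"))
A=lambda p:(130+p[0]/3.3,50+p[1]/3.3)
B=lambda p:(385+(p[0]-396)*.4125,105+p[1]*190/461)
f=lambda n,p,z:print(n,onplane(c,[p],z).round(4)[0][:2])
f("blk far-left",A((127,97)),.108);f("blk near-left",A((98,240)),.108)
f("plain nl",A((45,522)),.108);f("plain fl",A((68,402)),.108)
f("rackrim a",A((370,78)),.038);f("rackrim b",A((250,545)),.038)
f("grip top",B((462,410)),.113);f("grip base",B((436,357)),.055)
f("fixed a",B((490,205)),.08);f("fixed b",B((625,85)),.08);f("fixed in b",B((672,120)),.08)
f("slide in a",B((585,305)),.08);f("slide in b",B((713,190)),.08)
f("seat corner",B((535,253)),.064)
f("plunger",B((690,60)),.033)
E
```

```text
blk far-left [0.561  0.2449]
blk near-left [0.5124 0.2454]
plain nl [0.4062 0.2461]
plain fl [0.4534 0.2455]
rackrim a [0.59  0.186]
rackrim b [0.3897 0.1886]
grip top [ 0.4269 -0.0926]
grip base [ 0.4289 -0.0909]
fixed a [ 0.5275 -0.0756]
fixed b [ 0.6064 -0.1164]
fixed in b [ 0.598  -0.1471]
slide in a [ 0.4919 -0.147 ]
slide in b [ 0.5717 -0.1845]
seat corner [ 0.5074 -0.1161]
plunger [ 0.632  -0.1677]
```

```bash
cat >> h.py <<'E'
from scipy.spatial.transform import Rotation as Ro
def down(yaw):  # tool down, tool x at yaw (deg)
    a=np.radians(yaw); c,s=np.cos(a),np.sin(a); return np.array([[c,s,0],[s,-c,0],[0,0,-1.]])
def plan(P0,R0,P1,R1,n):
    """equal rows: straight line with even turn; prints rows of shift and turn in units of the tool"""
    w=Ro.from_matrix(R0.T@R1).as_rotvec()
    for i in range(n):
        Ri=R0@Ro.from_rotvec(w*i/n).as_matrix()
        print((Ri.T@(P1-P0)/n/.1).round(3).tolist(),(w/n/np.pi).round(4).tolist())
E
python3 - <<'E'
from h import *
s=sensors.sense(); print(s["time"],s["tcp_pos"])
P=np.array([.428,-.092,.15]); plan(s["tcp_pos"],s["tool_rot"],P,down(-26),6)
E
```

```text
1.65 [0.52669392 0.0652263  0.35259707]
[-0.24, 0.198, 0.337] [-0.0002, -0.0001, 0.0411]
[-0.212, 0.227, 0.337] [-0.0002, -0.0001, 0.0411]
[-0.181, 0.252, 0.337] [-0.0002, -0.0001, 0.0411]
[-0.147, 0.273, 0.337] [-0.0002, -0.0001, 0.0411]
[-0.111, 0.289, 0.337] [-0.0002, -0.0001, 0.0411]
[-0.072, 0.301, 0.337] [-0.0002, -0.0001, 0.0411]
```

Emit:
{"op": "servo_tool", "data": {
  "plan": [
    [1, [-0.24, 0.2, 0.335], [0, 0, 0.041]],
    [1, [-0.21, 0.225, 0.335], [0, 0, 0.041]],
    [1, [-0.18, 0.25, 0.335], [0, 0, 0.041]],
    [1, [-0.145, 0.27, 0.335], [0, 0, 0.041]],
    [1, [-0.11, 0.29, 0.335], [0, 0, 0.041]],
    [1, [-0.07, 0.3, 0.335], [0, 0, 0.041]],
    [1, [0, 0, 0], [0, 0, 0]]
  ]
}}

```text
time: 2.52
tcp_pos: [0.4231, -0.1018, 0.1483]
tool_rot: [[0.895, -0.446, -0.004], [-0.446, -0.895, 0.001], [-0.004, 0.001, -1.0]]
wrist_force: [0.0, 0.3, 1.2]
grip_width: 0.0857
```

```bash
python3 - <<'E'
from h import *
import json
c=get_calibration("wrist"); im=read_camera("wrist"); cv2.imwrite("pics/w2.png",im[:,:,::-1])
json.dump({k:np.array(v).tolist() for k,v in c.items()},open("w2.json","w")); s=sensors.sense(); print(s["time"],s["tcp_pos"],s["tool_rot"].round(4))
E
```

```text
2.575 [ 0.42464319 -0.100853    0.14962449] [[ 8.966e-01 -4.428e-01 -2.000e-03]
 [-4.428e-01 -8.966e-01  6.000e-04]
 [-2.000e-03  3.000e-04 -1.000e+00]]
```

View pics/w2.png

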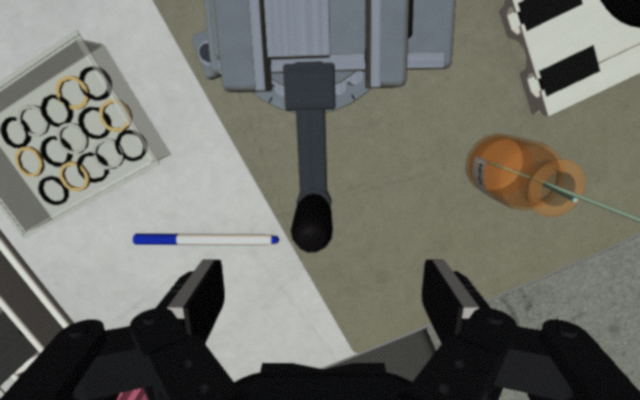

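```bash
python3 - <<'E'
from h import *
import json
c=json.load(open("w2.json"));s=sensors.sense();P=s["tcp_pos"];R=s["tool_rot"]
im=cv2.imread("pics/w2.png");m=(im.max(2)<45).astype(np.uint8);n,l,st,ce=cv2.connectedComponentsWithStats(m)
k=l[225,313];print(st[k],ce[k])
t=onplane(c,[(313,234)],.113)[0];b=onplane(c,[(313,206)],.057)[0]
print("grip",t,b,"tool", R.T@(t-P))
a1=onplane(c,[(311,115)],.053)[0];a2=onplane(c,[(313,190)],.053)[0]
d=a1-a2;print("arm yaw",np.degrees(np.arctan2(d[1],d[0])))
for p,q in [((298,115),(299,185)),((325,115),(327,185))]:
    d=np.diff(onplane(c,[p,q],.053),axis=0)[0];print(np.degrees(np.arctan2(-d[1],-d[0])))
ab=onplane(c,[(502,165)],.05)[0];print("amber",ab, onplane(c,[(557,186)],.095)[0])
E
```

```text
[ 292  193   40   59 1882] [312.10467588 222.7120085 ]
grip [ 0.42474727 -0.09764132  0.113     ] [ 0.42375645 -0.09548119  0.057     ] tool [-0.00125457 -0.00293746  0.03662617]
arm yaw -25.433446843370987
-26.77606201078487
-24.657144183901515
amber [ 0.38864359 -0.23091116  0.05      ] [ 0.37992734 -0.24004052  0.095     ]
```

Emit:
{"op": "servo_tool", "data": {
  "plan": [
    [1, [-0.01, -0.02, 0.35], [0, 0, 0]],
    [1, [-0.01, -0.016, 0.35], [0, 0, 0]],
    [-1, [0, 0, 0], [0, 0, 0]],
    [-1, [0, 0, 0], [0, 0, 0]],
    [-1, [0, 0, 0], [0, 0, 0]],
    [-1, [0, 0, 0], [0, 0, 0]],
    [-1, [0, 0, 0], [0, 0, 0]],
    [-1, [0, 0, 0], [0, 0, 0]]
  ],
  "squeeze": 30
}}

```text
time: 3.58
tcp_pos: [0.4261, -0.0965, 0.0815]
tool_rot: [[0.897, -0.442, 0.002], [-0.442, -0.897, -0.001], [0.002, -0.0, -1.0]]
wrist_force: [-2.9, 1.7, 13.1]
grip_width: 0.0243
```

Emit:
{"op": "servo_tool", "data": {
  "plan": [
    [-1, [0.005, 0.1133, 0], [0, 0, -0.0278]],
    [-1, [0.005, 0.1133, 0], [0, 0, -0.0278]],
    [-1, [0.005, 0.1133, 0], [0, 0, -0.0278]],
    [-1, [0.005, 0.1133, 0], [0, 0, -0.0278]],
    [-1, [0.005, 0.1133, 0], [0, 0, -0.0278]],
    [-1, [0.005, 0.1133, 0], [0, 0, -0.0278]],
    [-1, [0.005, 0.1133, 0], [0, 0, -0.0278]],
    [-1, [0.005, 0.1133, 0], [0, 0, -0.0278]],
    [-1, [0.005, 0.1133, 0], [0, 0, -0.0278]],
    [-1, [0.005, 0.1133, 0], [0, 0, -0.0278]],
    [-1, [0.005, 0.1133, 0], [0, 0, -0.0278]],
    [-1, [0.005, 0.1133, 0], [0, 0, -0.0278]]
  ]
}}

```text
time: 5.08
tcp_pos: [0.4382, -0.2245, 0.0817]
tool_rot: [[0.828, 0.561, 0.008], [0.561, -0.828, 0.001], [0.007, 0.004, -1.0]]
wrist_force: [23.5, 21.4, -10.2]
grip_width: 0.0242
```

Emit:
{"op": "servo_tool", "data": {
  "plan": [
    [-1, [0, 0, 0], [0, 0, 0]],
    [-1, [0, 0, 0], [0, 0, 0]]
  ]
}}

```text
time: 5.32
tcp_pos: [0.4379, -0.224, 0.0817]
tool_rot: [[0.829, 0.559, 0.007], [0.559, -0.829, 0.001], [0.007, 0.003, -1.0]]
wrist_force: [22.5, 14.7, -8.0]
grip_width: 0.024
```

Emit:
{"op": "servo_tool", "data": {
  "plan": [
    [0, [0, 0, 0], [0, 0, 0]],
    [0.3, [0, 0, 0], [0, 0, 0]],
    [0.3, [0, 0, 0], [0, 0, 0]],
    [0.5, [0, 0, -0.4], [0, 0, 0]],
    [1, [0, 0, -0.5], [0, 0, 0]],
    [1, [0.3, 0, -0.5], [0, 0, 0]],
    [1, [0.4, 0, -0.4], [0, 0, 0]],
    [1, [0.4, 0, -0.2], [0, 0, 0]],
    [1, [0.1, 0, 0], [0, 0, 0]],
    [1, [0, 0, 0], [0, 0, 0]],
    [1, [0, 0, 0], [0, 0, 0]]
  ]
}}

```text
time: 6.7
tcp_pos: [0.5326, -0.1603, 0.2795]
tool_rot: [[0.832, 0.555, -0.002], [0.555, -0.832, 0.0], [-0.001, -0.001, -1.0]]
wrist_force: [0.1, -0.2, 0.4]
grip_width: 0.0855
```

```bash
python3 - <<'E'
from h import *
import json
c=get_calibration("wrist"); im=read_camera("wrist"); cv2.imwrite("pics/w3.png",im[:,:,::-1])
json.dump({k:np.array(v).tolist() for k,v in c.items()},open("w3.json","w")); s=sensors.sense(); print(s["time"],s["tcp_pos"],s["tool_rot"].round(4),s["joint_positions"])
cv2.imwrite("pics/w3v.png",cv2.resize(im[50:350,130:530,::-1],(800,600),interpolation=cv2.INTER_CUBIC))
E
```

```text
6.75 [ 0.53262131 -0.16027473  0.27966074] [[ 8.316e-01  5.553e-01 -1.300e-03]
 [ 5.553e-01 -8.316e-01 -0.000e+00]
 [-1.100e-03 -7.000e-04 -1.000e+00]] [ 0.77797113  0.3140977  -0.66555454  1.71174069  0.20733409  1.18857073
 -0.92399658]
```

View pics/w3v.png

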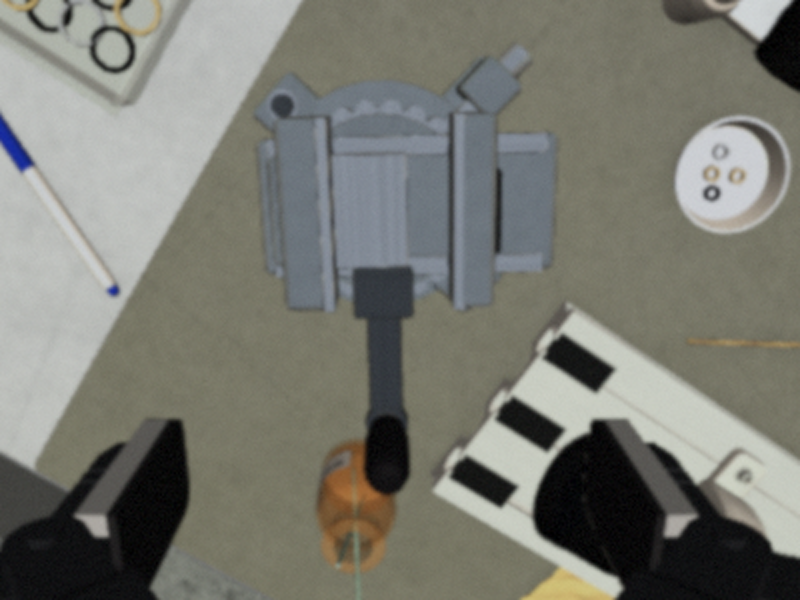

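```bash
python3 - <<'E'
from h import *
import json
c=json.load(open("w3.json"))
B=lambda p:(130+p[0]/2,50+p[1]/2)
q=lambda p,z:onplane(c,[B(p)],z)[0]
g=q((388,474),.113)[:2]; print("grip",g)
for n,a,b,z in [("fixL",(277,118),(290,308),.08),("fixR",(316,118),(326,308),.08),("slL",(466,112),(463,306),.08),("slR",(495,112),(491,306),.08),("seatL",(334,152),(337,268),.064),("seatR",(407,152),(409,268),.064),("arm",(370,320),(371,400),.053),("armr",(399,320),(402,400),.053)]:
    A,Bb=q(a,z)[:2],q(b,z)[:2]; d=A-Bb; y=np.degrees(np.arctan2(d[1],d[0])); print(n,A,Bb,"yaw",y.round(2),"len",np.linalg.norm(d).round(4))
for y in (34,35,36):
    u=np.array([np.cos(np.radians(y)),np.sin(np.radians(y))]);v=np.array([-u[1],u[0]])
    ax=g+.13*u; print(y,"axis",ax,[ (float((q(p,z)[:2]-ax)@u),float((q(p,z)[:2]-ax)@v)) for p,z in [((316,118),.08),((326,308),.08),((334,152),.064),((409,268),.064),((463,306),.08),((466,112),.08)]])
print("pad",q((499,210),.064), "bed right", q((553,200),.048))
im=cv2.imread("pics/w3.png");print()
E
```

```text
grip [ 0.4379783  -0.22499858]
fixL [ 0.55422569 -0.0821855 ] [ 0.47507002 -0.13815825] yaw 35.26 len 0.0969
fixR [ 0.56473058 -0.09799888] [ 0.48561652 -0.15390571] yaw 35.25 len 0.0969
slL [ 0.60755207 -0.1569053 ] [ 0.52656787 -0.21308974] yaw 34.75 len 0.0986
slR [ 0.61541853 -0.16857855] [ 0.53475897 -0.22532657] yaw 35.13 len 0.0986
seatL [ 0.55409329 -0.11378391] [ 0.50303929 -0.1483113 ] yaw 34.07 len 0.0616
seatR [ 0.57498554 -0.14504348] [ 0.52467787 -0.18064269] yaw 35.28 len 0.0616
arm [ 0.48496623 -0.18128083] [ 0.44357444 -0.20926598] yaw 34.06 len 0.05
armr [ 0.4941609  -0.19501243] [ 0.45378465 -0.22450762] yaw 36.15 len 0.05
34 axis [ 0.54575318 -0.1523035 ] [(0.046099734137297066, 0.03440854831210697), (-0.05075149685296764, 0.03229970072722094), (0.02845414748944003, 0.02727045643307638), (-0.033319302731316496, -0.011709083903664284), (-0.04989658227776666, -0.03966578184771637), (0.04866030646095971, -0.03837255757989617)]
35 axis [ 0.54446806 -0.15043364] [(0.046673425264889525, 0.03132994358987584), (-0.050199859278951604, 0.03091170423988473), (0.028905949244687763, 0.02450089682681525), (-0.033538379361089, -0.01339461137684455), (-0.05060104576273434, -0.041057737960119335), (0.047963402160002666, -0.04148476553608137)]
36 axis [ 0.54315051 -0.1485865 ] [(0.04719329995567234, 0.028241795463327248), (-0.049672529600840586, 0.02951429174798867), (0.029309346708439012, 0.021723874010035154), (-0.033786839134952874, -0.015076058721642905), (-0.051329694938317696, -0.0424371874878044), (0.047212288482777434, -0.04458433683081234)]
pad [ 0.57717563 -0.20229983  0.064     ] bed right [ 0.59750083 -0.22738788  0.048     ]
```

```bash
cat >> h.py <<'E'
def blockpose(bx,bz,th):
    "tool rotation from the block's x and z axes (world), tilt th"
    t=np.radians(th); a=np.cos(t)*bx-np.sin(t)*bz; w=np.sin(t)*bx+np.cos(t)*bz
    return np.c_[w,np.cross(a,w),a]
def yaw(d): return np.array([np.cos(np.radians(d)),np.sin(np.radians(d)),0])
Z=np.array([0,0,1.])
RP=blockpose(yaw(89.4),Z,35); PP=np.array([.5367,.224,.076])
E
python3 - <<'E'
from h import *
s=sensors.sense(); print(RP.round(3))
plan(s["tcp_pos"],s["tool_rot"],PP-.12*RP[:,2],RP,10)
E
```

```text
[[ 0.006  1.     0.009]
 [ 0.574 -0.01   0.819]
 [ 0.819  0.    -0.574]]
[0.161, -0.236, 0.135] [0.0148, 0.0281, -0.0285]
[0.169, -0.214, 0.16] [0.0148, 0.0281, -0.0285]
[0.172, -0.191, 0.184] [0.0148, 0.0281, -0.0285]
[0.17, -0.167, 0.208] [0.0148, 0.0281, -0.0285]
[0.165, -0.142, 0.23] [0.0148, 0.0281, -0.0285]
[0.155, -0.116, 0.25] [0.0148, 0.0281, -0.0285]
[0.142, -0.091, 0.268] [0.0148, 0.0281, -0.0285]
[0.124, -0.066, 0.283] [0.0148, 0.0281, -0.0285]
[0.104, -0.042, 0.296] [0.0148, 0.0281, -0.0285]
[0.08, -0.02, 0.305] [0.0148, 0.0281, -0.0285]
```

Emit:
{"op": "servo_tool", "data": {
  "plan": [
    [1, [0.16, -0.235, 0.135], [0.0148, 0.0281, -0.0285]],
    [1, [0.17, -0.215, 0.16], [0.0148, 0.0281, -0.0285]],
    [1, [0.17, -0.19, 0.185], [0.0148, 0.0281, -0.0285]],
    [1, [0.17, -0.165, 0.21], [0.0148, 0.0281, -0.0285]],
    [1, [0.165, -0.14, 0.23], [0.0148, 0.0281, -0.0285]],
    [1, [0.155, -0.115, 0.25], [0.0148, 0.0281, -0.0285]],
    [1, [0.14, -0.09, 0.27], [0.0148, 0.0281, -0.0285]],
    [1, [0.125, -0.065, 0.285], [0.0148, 0.0281, -0.0285]],
    [1, [0.105, -0.04, 0.295], [0.0148, 0.0281, -0.0285]],
    [1, [0.08, -0.02, 0.305], [0.0148, 0.0281, -0.0285]],
    [1, [0, 0, 0], [0, 0, 0]]
  ]
}}

```text
time: 8.12
tcp_pos: [0.5361, 0.1269, 0.1431]
tool_rot: [[0.006, 1.0, 0.005], [0.569, -0.007, 0.822], [0.822, -0.002, -0.569]]
wrist_force: [0.8, -0.6, 1.4]
grip_width: 0.0851
```

```bash
python3 - <<'E'
from h import *
import json
c=get_calibration("wrist"); im=read_camera("wrist"); cv2.imwrite("pics/w4.png",im[:,:,::-1])
json.dump({k:np.array(v).tolist() for k,v in c.items()},open("w4.json","w")); s=sensors.sense(); print(s["time"],s["tcp_pos"],(RP.T@s["tool_rot"]).round(3),s["joint_positions"].round(2))
plan(s["tcp_pos"],s["tool_rot"],PP,RP,4)
E
```

```text
8.175 [0.53671119 0.1261528  0.1442205 ] [[ 1.     0.     0.003]
 [-0.     1.    -0.002]
 [-0.003  0.002  1.   ]] [ 0.98  0.94 -1.11  1.91 -0.22  0.78  0.23]
[-0.0, -0.002, 0.298] [-0.0001, -0.0002, 0.0]
[-0.0, -0.002, 0.298] [-0.0001, -0.0002, 0.0]
[0.0, -0.002, 0.298] [-0.0001, -0.0002, 0.0]
[0.0, -0.002, 0.298] [-0.0001, -0.0002, 0.0]
```

View pics/w4.png

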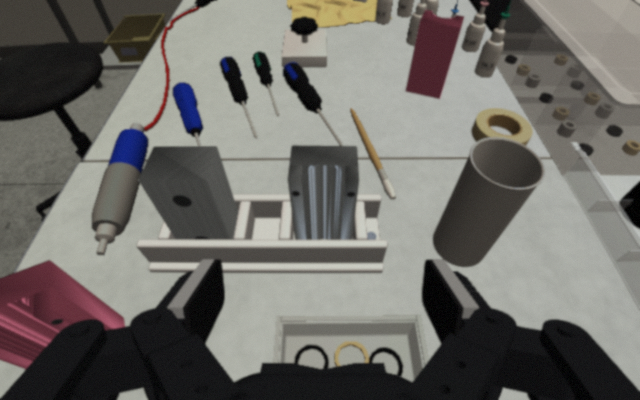

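```bash
python3 - <<'E'
from h import *
import json
c=json.load(open("w4.json")); print(onplane(c,[(290,148),(357,147),(289,195),(357,195)],.108).round(4))
im=cv2.imread("pics/w4.png"); 
print(im[140:215:3,292].mean(1).round(),im[140:215:3,352].mean(1).round())
E
```

```text
[[0.5113 0.2424 0.108 ]
 [0.5619 0.2431 0.108 ]
 [0.513  0.1965 0.108 ]
 [0.5587 0.1961 0.108 ]]
[173. 169.  96.  61.  59.  58.  60.  61.  59.  55.  54.  64.  69.  68.
  68.  71.  76.  57.  47.  72.  73.  78.  79.  89.  94.] [175. 173. 109.  73.  72.  72.  65.  63.  66.  61.  59.  58.  55.  52.
  57.  57.  61.  55.  21.  65.  84.  81.  84.  76.  77.]
```

Emit:
{"op": "servo_tool", "data": {
  "plan": [
    [1, [0, 0, 0.298], [0, 0, 0]],
    [1, [0, 0, 0.298], [0, 0, 0]],
    [1, [0, 0, 0.298], [0, 0, 0]],
    [1, [0, 0, 0.285], [0, 0, 0]],
    [1, [0, 0, 0], [0, 0, 0]],
    [-1, [0, 0, 0], [0, 0, 0]],
    [-1, [0, 0, 0], [0, 0, 0]],
    [-1, [0, 0, 0], [0, 0, 0]],
    [-1, [0, 0, 0], [0, 0, 0]],
    [-1, [0, 0, 0], [0, 0, 0]]
  ],
  "squeeze": 90
}}

```text
time: 9.43
tcp_pos: [0.5387, 0.2223, 0.0785]
tool_rot: [[0.003, 1.0, 0.009], [0.572, -0.009, 0.82], [0.82, 0.003, -0.572]]
wrist_force: [-3.2, -8.4, 14.1]
grip_width: 0.0479
```

Emit:
{"op": "servo_tool", "data": {
  "plan": [
    [-1, [0.123, 0, -0.086], [0, 0, 0]],
    [-1, [0.246, 0, -0.172], [0, 0, 0]],
    [-1, [0.246, 0, -0.172], [0, 0, 0]],
    [-1, [0.246, 0, -0.172], [0, 0, 0]],
    [-1, [0.123, 0, -0.086], [0, 0, 0]],
    [-1, [0, 0, 0], [0, 0, 0]]
  ]
}}

```text
time: 10.18
tcp_pos: [0.538, 0.2226, 0.1979]
tool_rot: [[0.002, 1.0, 0.009], [0.573, -0.008, 0.819], [0.819, 0.003, -0.573]]
wrist_force: [0.7, -0.0, -2.7]
grip_width: 0.0475
```

```bash
python3 - <<'E'
from h import *
import json
for n in ("side",):
    im=read_camera(n); cv2.imwrite(f"pics/{n}5.png",im[:,:,::-1])
cw=get_calibration("wrist"); wi=read_camera("wrist"); cv2.imwrite("pics/w5.png",wi[:,:,::-1])
a=cv2.resize(im[80:300,250:450,::-1],(440,484)); b=cv2.resize(wi[100:400,160:490,::-1],(360,327))
b=cv2.copyMakeBorder(b,0,484-327,0,0,cv2.BORDER_CONSTANT); cv2.imwrite("pics/m5.png",np.hstack([a,b]))
s=sensors.sense(); print(s["time"],s["tcp_pos"],(RP.T@s["tool_rot"]).round(3),s["joint_positions"].round(2),s["wrist_force"],s["ft_torque"])
E
```

```text
10.275 [0.53758157 0.22261293 0.19662495] [[ 1.     0.002  0.001]
 [-0.002  1.    -0.001]
 [-0.001  0.001  1.   ]] [ 0.86  0.85 -1.18  1.93 -0.29  0.68  0.11] [ 0.79677303  0.41204559 -3.42824948] [-1.40940991  0.03568592 -0.00878063]
```

View pics/m5.png

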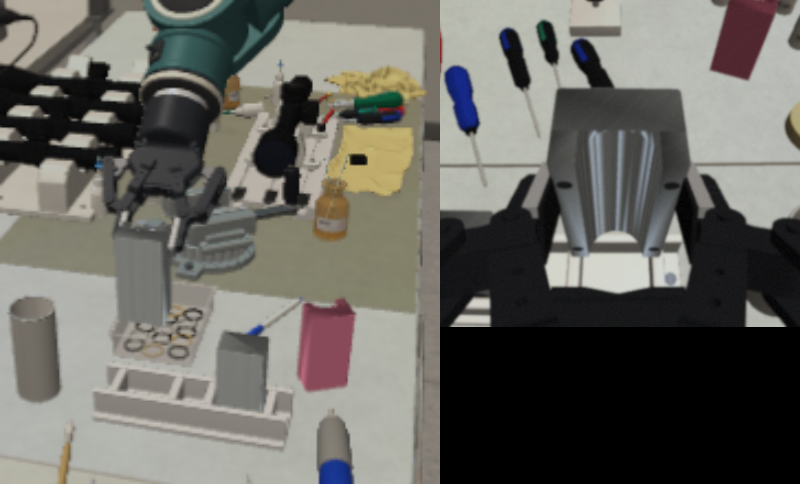

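```bash
python3 - <<'E'
from h import *
s=sensors.sense(); c=get_calibration("wrist"); f=lambda x,y:(160+(x-440)*330/360,100+y*300/327)
px=[f(557,90),f(683,90)]
for z in (.220,.226,.232):
    q=onplane(c,px,z); print(z,q.round(4).tolist(),np.linalg.norm(q[0]-q[1]).round(4),"tx",(s["tcp_pos"][1]-(q[:,1].mean()-.018)).round(4))
E
```

```text
0.22 [[0.5113, 0.2518, 0.22], [0.5649, 0.2515, 0.22]] 0.0535 tx -0.011
0.226 [[0.5126, 0.2466, 0.226], [0.5634, 0.2462, 0.226]] 0.0509 tx -0.0058
0.232 [[0.5138, 0.2413, 0.232], [0.562, 0.241, 0.232]] 0.0482 tx -0.0006
```

```bash
cat >> h.py <<'E'
RF=blockpose(-Z,yaw(35),35); U=yaw(35); V=yaw(125); AX=np.array([.5425,-.1515,0])
PF=AX-.005*V+.020*U+Z*.087
E
python3 - <<'E'
from h import *
s=sensors.sense(); print(RF.round(3),PF)
plan(s["tcp_pos"],s["tool_rot"],PF+.1*Z,RF,12)
E
```

```text
[[ 0.671  0.574 -0.47 ]
 [ 0.47  -0.819 -0.329]
 [-0.574 -0.    -0.819]] [ 0.56175092 -0.14412423  0.087     ]
[-0.182, 0.023, -0.246] [-0.0048, -0.0382, 0.0274]
[-0.207, 0.043, -0.222] [-0.0048, -0.0382, 0.0274]
[-0.227, 0.065, -0.195] [-0.0048, -0.0382, 0.0274]
[-0.242, 0.088, -0.166] [-0.0048, -0.0382, 0.0274]
[-0.252, 0.111, -0.134] [-0.0048, -0.0382, 0.0274]
[-0.255, 0.135, -0.102] [-0.0048, -0.0382, 0.0274]
[-0.253, 0.158, -0.069] [-0.0048, -0.0382, 0.0274]
[-0.245, 0.181, -0.037] [-0.0048, -0.0382, 0.0274]
[-0.231, 0.202, -0.005] [-0.0048, -0.0382, 0.0274]
[-0.211, 0.22, 0.025] [-0.0048, -0.0382, 0.0274]
[-0.187, 0.237, 0.052] [-0.0048, -0.0382, 0.0274]
[-0.158, 0.251, 0.077] [-0.0048, -0.0382, 0.0274]
```

Emit:
{"op": "servo_tool", "data": {
  "plan": [
    [-1, [-0.18, 0.025, -0.245], [-0.0048, -0.0382, 0.0274]],
    [-1, [-0.205, 0.045, -0.22], [-0.0048, -0.0382, 0.0274]],
    [-1, [-0.225, 0.065, -0.195], [-0.0048, -0.0382, 0.0274]],
    [-1, [-0.24, 0.09, -0.165], [-0.0048, -0.0382, 0.0274]],
    [-1, [-0.25, 0.11, -0.135], [-0.0048, -0.0382, 0.0274]],
    [-1, [-0.255, 0.135, -0.1], [-0.0048, -0.0382, 0.0274]],
    [-1, [-0.255, 0.16, -0.07], [-0.0048, -0.0382, 0.0274]],
    [-1, [-0.245, 0.18, -0.035], [-0.0048, -0.0382, 0.0274]],
    [-1, [-0.23, 0.2, -0.005], [-0.0048, -0.0382, 0.0274]],
    [-1, [-0.21, 0.22, 0.025], [-0.0048, -0.0382, 0.0274]],
    [-1, [-0.185, 0.235, 0.05], [-0.0048, -0.0382, 0.0274]],
    [-1, [-0.16, 0.25, 0.075], [-0.0048, -0.0382, 0.0274]]
  ]
}}

```text
time: 11.78
tcp_pos: [0.5628, -0.1429, 0.1868]
tool_rot: [[0.669, 0.574, -0.472], [0.469, -0.819, -0.33], [-0.576, -0.0, -0.817]]
wrist_force: [-0.1, -0.2, -4.0]
grip_width: 0.0476
```

Emit:
{"op": "servo_tool", "data": {
  "plan": [
    [-1, [0, 0, 0], [0, 0, 0]],
    [-1, [0, 0, 0], [0, 0, 0]]
  ]
}}

```text
time: 12.02
tcp_pos: [0.5627, -0.1415, 0.187]
tool_rot: [[0.67, 0.576, -0.469], [0.474, -0.818, -0.327], [-0.571, -0.003, -0.821]]
wrist_force: [-0.6, 0.2, -3.2]
grip_width: 0.0474
```

```bash
python3 - <<'E'
from h import *
s=sensors.sense(); print(s["time"],s["tcp_pos"],(RF.T@s["tool_rot"]).round(3),s["joint_positions"].round(2),s["wrist_force"],s["grip_width"])
plan(s["tcp_pos"],s["tool_rot"],PF+.05*Z,RF,5)
E
```

```text
12.025 [ 0.56271122 -0.14154211  0.18703126] [[ 1.     0.004  0.003]
 [-0.004  1.    -0.001]
 [-0.003  0.001  1.   ]] [ 0.23  0.68 -0.33  1.45  0.49  1.6  -1.17] [-0.61002102  0.20811404 -3.1978222 ] 0.047379797902845217
[0.053, 0.003, 0.085] [-0.0001, -0.0002, 0.0003]
[0.053, 0.003, 0.085] [-0.0001, -0.0002, 0.0003]
[0.054, 0.003, 0.085] [-0.0001, -0.0002, 0.0003]
[0.054, 0.003, 0.085] [-0.0001, -0.0002, 0.0003]
[0.054, 0.003, 0.085] [-0.0001, -0.0002, 0.0003]
```

Emit:
{"op": "servo_tool", "data": {
  "plan": [
    [-1, [0.124, 0.005, 0.178], [0, 0, 0]],
    [-1, [0.124, 0.005, 0.178], [0, 0, 0]],
    [-1, [0.124, 0.005, 0.178], [0, 0, 0]],
    [-1, [0, 0, 0], [0, 0, 0]]
  ]
}}

```text
time: 12.52
tcp_pos: [0.5626, -0.1435, 0.1208]
tool_rot: [[0.669, 0.575, -0.471], [0.472, -0.818, -0.327], [-0.574, -0.004, -0.819]]
wrist_force: [0.4, -0.0, -1.8]
grip_width: 0.0478
```

```bash
python3 - <<'E'
from h import *
s=sensors.sense(); print(s["time"],s["tcp_pos"],(s["tcp_pos"]-PF).round(4),((s["tcp_pos"]-AX)@U).round(4),((s["tcp_pos"]-AX)@V).round(4))
im=read_camera("side"); cw=get_calibration("wrist"); wi=read_camera("wrist")
cv2.imwrite("pics/side6.png",im[:,:,::-1]); cv2.imwrite("pics/w6.png",wi[:,:,::-1])
a=cv2.resize(im[130:230,290:420,::-1],(400,308),interpolation=cv2.INTER_CUBIC); b=cv2.resize(wi[:,120:520,::-1],(400,400))
a=cv2.copyMakeBorder(a,0,92,0,0,cv2.BORDER_CONSTANT); cv2.imwrite("pics/m6.png",np.hstack([a,b]))
E
```

```text
12.525 [ 0.56263554 -0.14354431  0.12075509] [0.0009 0.0006 0.0338] 0.0211 -0.005
```

View pics/m6.png

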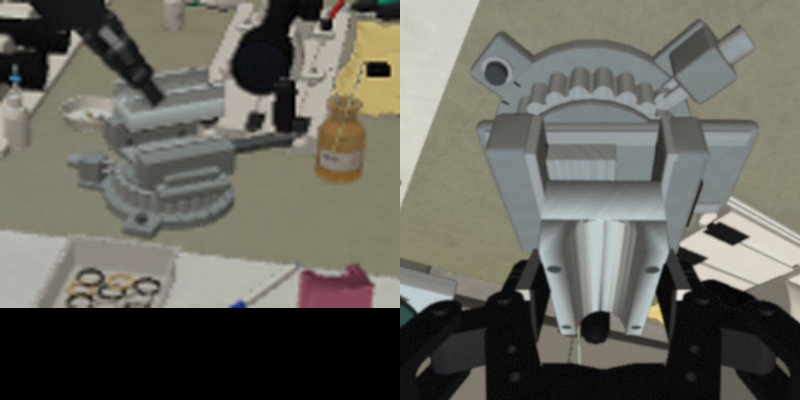

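```bash
python3 - <<'E'
from h import *
c=get_calibration("wrist"); f=lambda x,y:(120+(x-400),y)
def sw(x,y,z):
    q=onplane(c,[f(x,y)],z)[0]-AX; return (q@U).round(4),(q@V).round(4)
print("block sole edge",sw(548,181,.0988),sw(663,181,.0988))
print("block top edge",sw(541,218,.1348),sw(668,218,.1348))
print("fixed outer/inner",sw(490,121,.08),sw(527,116,.08))
print("slide inner/outer",sw(668,116,.08),sw(705,120,.08))
print("seat",sw(547,148,.064),sw(616,147,.064))
im=cv2.imread("pics/w6.png"); cv2.imwrite("pics/m6z.png",cv2.resize(im[90:250,190:350],(800,800)) [:600])
E
```

```text
block sole edge (np.float64(0.0513), np.float64(0.0181)) (np.float64(0.0515), np.float64(-0.0321))
block top edge (np.float64(0.0743), np.float64(0.0139)) (np.float64(0.0745), np.float64(-0.0266))
fixed outer/inner (np.float64(0.0691), np.float64(0.0431)) (np.float64(0.0717), np.float64(0.0265))
slide inner/outer (np.float64(0.0719), np.float64(-0.0335)) (np.float64(0.07), np.float64(-0.0498))
seat (np.float64(0.0382), np.float64(0.0238)) (np.float64(0.039), np.float64(-0.0128))
```

Emit:
{"op": "servo_tool", "data": {
  "plan": [
    [-1, [0.08, -0.008, 0.115], [0, 0, 0]],
    [-1, [0.069, -0.008, 0.098], [0, 0, 0]],
    [-1, [0.023, 0, 0.033], [0, 0, 0]],
    [-1, [0, 0, 0], [0, 0, 0]],
    [-1, [0, 0, 0], [0, 0, 0]]
  ]
}}

```text
time: 13.25
tcp_pos: [0.5629, -0.1422, 0.0932]
tool_rot: [[0.671, 0.575, -0.468], [0.472, -0.818, -0.328], [-0.572, -0.001, -0.821]]
wrist_force: [-0.1, 0.0, -3.1]
grip_width: 0.0474
```

Emit:
{"op": "servo_tool", "data": {
  "plan": [
    [-1, [0.023, 0, 0.033], [0, 0, 0]],
    [-1, [0.011, 0, 0.016], [0, 0, 0]],
    [-1, [0, 0, 0], [0, 0, 0]],
    [-1, [0, 0, 0], [0, 0, 0]]
  ]
}}

```text
time: 13.75
tcp_pos: [0.5632, -0.1422, 0.089]
tool_rot: [[0.672, 0.574, -0.468], [0.471, -0.819, -0.329], [-0.572, 0.0, -0.82]]
wrist_force: [-2.4, 3.3, 21.5]
grip_width: 0.0477
```

```bash
python3 - <<'E'
from h import *
s=sensors.sense(); print(s["wrist_force"],s["ft_torque"])
im=read_camera("side"); wi=read_camera("wrist"); sc=read_camera("scene")
cv2.imwrite("pics/side7.png",im[:,:,::-1]); cv2.imwrite("pics/w7.png",wi[:,:,::-1])
a=cv2.resize(im[140:215,305:380,::-1],(300,300),interpolation=cv2.INTER_CUBIC); b=cv2.resize(wi[60:360,200:450,::-1],(500,600),interpolation=cv2.INTER_CUBIC)
a=cv2.copyMakeBorder(a,0,300,0,0,cv2.BORDER_CONSTANT); cv2.imwrite("pics/m7.png",np.hstack([a,b]))
E
```

```text
[-2.43373274  3.25159045 21.49429838] [-0.49786626  2.22012717 -0.48858881]
```

View pics/m7.png

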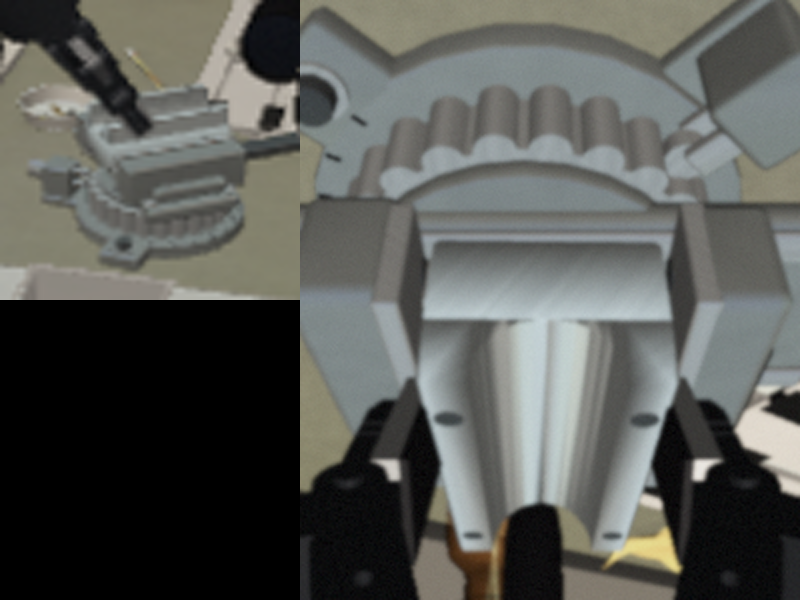

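Emit:
{"op": "servo_tool", "data": {
  "plan": [
    [-1, [-0.006, 0, -0.008], [0, 0, 0]],
    [0.3, [0, 0, 0], [0, 0, 0]],
    [0.5, [0, 0, 0], [0, 0, 0]],
    [0.5, [0, 0, 0], [0, 0, 0]],
    [0.5, [0, 0, 0], [0, 0, 0]],
    [0.5, [0, 0, -0.2], [0, 0, 0]],
    [0.7, [0, 0, -0.4], [0, 0, 0]],
    [1, [0, 0, -0.5], [0, 0, 0]],
    [1, [0, 0, -0.5], [0, 0, 0]],
    [1, [0, 0, 0], [0, 0, 0]]
  ]
}}

```text
time: 15.15
tcp_pos: [0.6402, -0.0872, 0.2231]
tool_rot: [[0.673, 0.576, -0.463], [0.474, -0.817, -0.327], [-0.567, 0.001, -0.824]]
wrist_force: [-0.5, -1.5, -0.4]
grip_width: 0.0856
```

```bash
python3 - <<'E'
from h import *
import json
c=get_calibration("wrist"); im=read_camera("wrist"); cv2.imwrite("pics/w8.png",im[:,:,::-1])
json.dump({k:np.array(v).tolist() for k,v in c.items()},open("w8.json","w"))
s=sensors.sense(); print(s["time"],s["tcp_pos"],s["wrist_force"])
# pad centre: at sliding jaw back; swivel coords of black pad in w3
c3=json.load(open("w3.json"))
for p in [(497,172),(501,172),(497,250),(502,250)]:
    q=onplane(c3,[(130+p[0]/2,50+p[1]/2)],.064)[0]-AX; print((q@U).round(4),(q@V).round(4))
E
```

```text
15.2 [ 0.63887724 -0.08836648  0.2210931 ] [-1.04996792 -0.42513905 -1.31651015]
0.0192 -0.06
0.0191 -0.0621
-0.0223 -0.061
-0.0224 -0.0637
```

```bash
python3 - <<'E'
from h import *
s=sensors.sense()
S=AX-.098*V+Z*.15; print(S)
plan(s["tcp_pos"],s["tool_rot"],S,down(125),11)
E
```

```text
[ 0.59871049 -0.2317769   0.15      ]
[-0.049, 0.086, 0.113] [-0.0137, 0.0137, -0.0439]
[-0.065, 0.073, 0.114] [-0.0137, 0.0137, -0.0439]
[-0.079, 0.058, 0.113] [-0.0137, 0.0137, -0.0439]
[-0.091, 0.041, 0.112] [-0.0137, 0.0137, -0.0439]
[-0.1, 0.023, 0.109] [-0.0137, 0.0137, -0.0439]
[-0.107, 0.004, 0.105] [-0.0137, 0.0137, -0.0439]
[-0.11, -0.015, 0.1] [-0.0137, 0.0137, -0.0439]
[-0.111, -0.035, 0.095] [-0.0137, 0.0137, -0.0439]
[-0.109, -0.054, 0.088] [-0.0137, 0.0137, -0.0439]
[-0.104, -0.072, 0.081] [-0.0137, 0.0137, -0.0439]
[-0.096, -0.089, 0.073] [-0.0137, 0.0137, -0.0439]
```

Emit:
{"op": "servo_tool", "data": {
  "plan": [
    [-1, [-0.05, 0.085, 0.115], [-0.0137, 0.0137, -0.0439]],
    [-1, [-0.065, 0.075, 0.115], [-0.0137, 0.0137, -0.0439]],
    [-1, [-0.08, 0.06, 0.115], [-0.0137, 0.0137, -0.0439]],
    [-1, [-0.09, 0.04, 0.11], [-0.0137, 0.0137, -0.0439]],
    [-1, [-0.1, 0.025, 0.11], [-0.0137, 0.0137, -0.0439]],
    [-1, [-0.105, 0.005, 0.105], [-0.0137, 0.0137, -0.0439]],
    [-1, [-0.11, -0.015, 0.1], [-0.0137, 0.0137, -0.0439]],
    [-1, [-0.11, -0.035, 0.095], [-0.0137, 0.0137, -0.0439]],
    [-1, [-0.11, -0.055, 0.09], [-0.0137, 0.0137, -0.0439]],
    [-1, [-0.105, -0.07, 0.08], [-0.0137, 0.0137, -0.0439]],
    [-1, [-0.095, -0.09, 0.075], [-0.0137, 0.0137, -0.0439]],
    [-1, [0, 0, 0], [0, 0, 0]]
  ]
}}

```text
time: 16.7
tcp_pos: [0.5956, -0.2362, 0.1465]
tool_rot: [[-0.571, 0.821, -0.006], [0.821, 0.571, -0.001], [0.003, -0.005, -1.0]]
wrist_force: [-0.4, 0.1, 0.5]
grip_width: 0.0001
```

```bash
python3 - <<'E'
from h import *
import json
c=get_calibration("wrist"); im=read_camera("wrist"); cv2.imwrite("pics/w9.png",im[:,:,::-1])
json.dump({k:np.array(v).tolist() for k,v in c.items()},open("w9.json","w"))
s=sensors.sense();d=s["tcp_pos"]-AX; print(s["time"],s["tcp_pos"],d@U,d@V,(down(125).T@s["tool_rot"]).round(3),s["grip_width"])
plan(s["tcp_pos"],s["tool_rot"],AX-.098*V+Z*.06,down(125),3)
E
```

```text
16.75 [ 0.59632967 -0.23449635  0.14705675] -0.0035100646819746046 -0.0988620597123778 [[ 1.    -0.003  0.002]
 [ 0.003  1.    -0.005]
 [-0.002  0.005  1.   ]] 0.00015968979271817698
[0.002, 0.013, 0.29] [-0.0005, -0.0002, -0.0003]
[0.003, 0.013, 0.29] [-0.0005, -0.0002, -0.0003]
[0.003, 0.012, 0.29] [-0.0005, -0.0002, -0.0003]
```

Emit:
{"op": "servo_tool", "data": {
  "plan": [
    [-1, [0, 0.013, 0.29], [0, 0, 0]],
    [-1, [0, 0.013, 0.29], [0, 0, 0]],
    [-1, [0, 0.012, 0.285], [0, 0, 0]],
    [-1, [0, 0, 0], [0, 0, 0]],
    [-1, [0.1, 0, 0], [0, 0, 0]],
    [-1, [0.1, 0, 0], [0, 0, 0]],
    [-1, [0.06, 0, 0], [0, 0, 0]],
    [-1, [0.04, 0, 0], [0, 0, 0]],
    [-1, [0, 0, 0], [0, 0, 0]]
  ]
}}

```text
time: 17.88
tcp_pos: [0.5831, -0.2069, 0.0617]
tool_rot: [[-0.573, 0.819, -0.003], [0.819, 0.573, -0.002], [-0.0, -0.004, -1.0]]
wrist_force: [1.4, -2.0, 1.3]
grip_width: 0.0001
```

Emit:
{"op": "servo_tool", "data": {
  "plan": [
    [-1, [0.03, 0, 0], [0, 0, 0]],
    [-1, [0.03, 0, 0], [0, 0, 0]],
    [-1, [0, 0, 0], [0, 0, 0]]
  ]
}}

```text
time: 18.25
tcp_pos: [0.5799, -0.2023, 0.0616]
tool_rot: [[-0.573, 0.819, -0.003], [0.819, 0.573, -0.002], [-0.0, -0.004, -1.0]]
wrist_force: [3.4, -3.2, 4.1]
grip_width: -0.0001
```

Emit:
{"op": "servo_tool", "data": {
  "plan": [
    [-1, [0.025, 0, 0], [0, 0, 0]],
    [-1, [0.02, 0, 0], [0, 0, 0]],
    [-1, [0, 0, 0], [0, 0, 0]]
  ]
}}

```text
time: 18.62
tcp_pos: [0.578, -0.1999, 0.0616]
tool_rot: [[-0.572, 0.82, -0.001], [0.82, 0.572, -0.004], [-0.002, -0.003, -1.0]]
wrist_force: [9.2, -9.2, -1.2]
grip_width: -0.0003
```

Emit:
{"op": "servo_tool", "data": {
  "plan": [
    [-1, [0.02, 0, 0], [0, 0, 0]],
    [-1, [0.02, 0, 0], [0, 0, 0]],
    [-1, [0, 0, 0], [0, 0, 0]]
  ]
}}

```text
time: 19.0
tcp_pos: [0.5775, -0.1999, 0.0619]
tool_rot: [[-0.57, 0.821, 0.003], [0.821, 0.57, -0.007], [-0.007, -0.001, -1.0]]
wrist_force: [26.8, -26.6, -15.5]
grip_width: 0.0002
```

Emit:
{"op": "servo_tool", "data": {
  "plan": [
    [-1, [-0.05, 0, 0], [0, 0, 0]],
    [-1, [-0.15, 0, 0], [0, 0, 0]],
    [-1, [-0.15, 0, 0], [0, 0, 0]],
    [-1, [0, 0, -0.5], [0, 0, 0]],
    [-1, [0, 0, -0.5], [0, 0, 0]],
    [-1, [0, 0, -0.5], [0, 0, 0]],
    [-1, [0.2, 0, -0.4], [0, 0, 0]],
    [-1, [0.3, 0, -0.2], [0, 0, 0]],
    [-1, [0.2, 0, 0], [0, 0, 0]],
    [-1, [0, 0, 0], [0, 0, 0]],
    [-1, [0, 0, 0], [0, 0, 0]]
  ]
}}

```text
time: 20.38
tcp_pos: [0.5556, -0.1667, 0.2711]
tool_rot: [[-0.573, 0.82, -0.004], [0.82, 0.573, -0.001], [0.001, -0.004, -1.0]]
wrist_force: [0.5, 0.5, -0.3]
grip_width: 0.0004
```

```bash
python3 - <<'E'
from h import *
import json
c=get_calibration("wrist"); im=read_camera("wrist"); cv2.imwrite("pics/w10.png",im[:,:,::-1])
json.dump({k:np.array(v).tolist() for k,v in c.items()},open("w10.json","w"))
s=sensors.sense();d=s["tcp_pos"]-AX; print(s["time"],s["tcp_pos"],d@U,d@V,s["wrist_force"])
print(proj(c,[AX+.08*Z,AX+.05*U+.1*Z,AX-.05*U+.1*Z,AX-.13*U+.113*Z]))
p=proj(c,[AX+.08*Z])[0].astype(int); print(p)
x0=max(0,min(p[0]-130,380)); y0=max(0,min(p[1]-90,205))
cv2.imwrite("pics/w10v.png",cv2.resize(im[y0:y0+195,x0:x0+260,::-1],(800,600),interpolation=cv2.INTER_CUBIC)); print(x0,y0)
E
```

```text
20.425 [ 0.55557961 -0.1666964   0.27095379] 0.0019978898215834637 -0.019950313366945638 [ 0.09154039 -0.20272046 -1.21867225]
[[322.46281674 154.1823317 ]
 [376.35289193 157.73304853]
 [268.43136701 157.66829663]
 [177.54505001 160.388505  ]]
[322 154]
192 64
```

View pics/w10v.png

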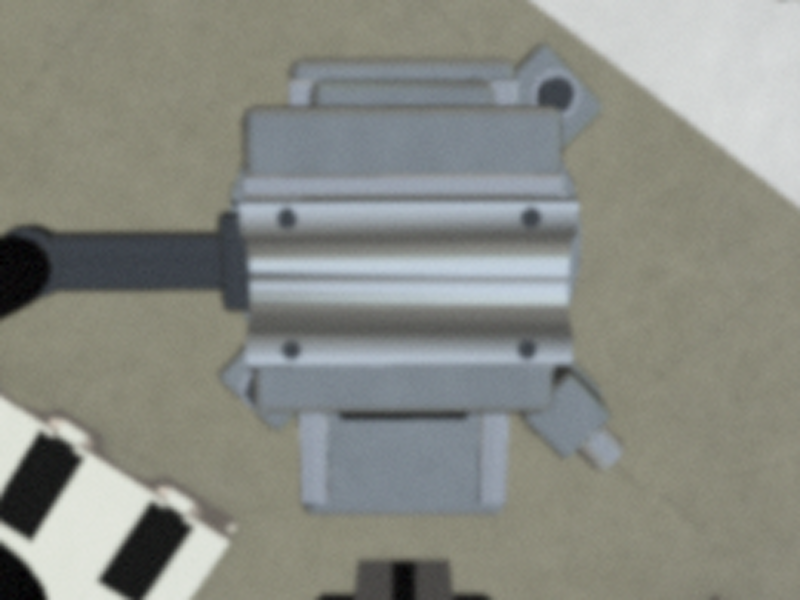

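```bash
python3 - <<'E'
from h import *
import json
c=json.load(open("w10.json"))
f=lambda p:(192+p[0]*260/800,64+p[1]*195/600)
def sw(p,z):
    q=onplane(c,[f(p)],z)[0]-AX; return np.array([q@U,q@V]).round(4)
for z in (.1,.103):
    P=[sw(p,z) for p in [(238,203),(578,203),(573,362),(247,362)]]
    print(z,[p.tolist() for p in P],"center",np.mean(P,0),"len",P[1][0]-P[0][0],P[2][0]-P[3][0],"w",P[0][1]-P[3][1],"yaw",np.degrees(np.arctan2(P[1][1]-P[0][1],P[1][0]-P[0][0])))
print("holes",[sw(p,.1).tolist() for p in [(287,218),(530,218),(527,349),(291,349)]])
print("fix back",sw((400,108),.08),"chamfer",sw((400,178),.08),sw((400,198),.076),"slide back",sw((400,412),.08),"pad",sw((403,416),.064))
print("jaw ends fixed",sw((246,140),.08),sw((562,140),.08),"slide",sw((258,405),.08),sw((555,405),.08))
im=cv2.imread("pics/w10.png");m=(im.max(2)<40).astype(np.uint8)[:,150:230];print("dark grip px",np.argwhere(m[100:200]).mean(0)+[100,150])
E
```

```text
0.1 [[-0.0481, 0.0253], [0.0521, 0.0254], [0.0528, -0.0228], [-0.0474, -0.0229]] center [0.00235 0.00125] len 0.1002 0.1002 w 0.0482 yaw 0.05718139769527542
0.103 [[-0.0476, 0.0256], [0.0516, 0.0256], [0.0523, -0.022], [-0.0469, -0.0221]] center [0.00235  0.001775] len 0.09920000000000001 0.0992 w 0.047700000000000006 yaw 0.0
holes [[-0.0337, 0.0209], [0.0381, 0.021], [0.0385, -0.0187], [-0.0337, -0.0188]]
fix back [-0.0004  0.0521] chamfer [-0.0004  0.0311] [-0.0005  0.0246] slide back [-0.0005 -0.0448] pad [ 0.0005 -0.0509]
jaw ends fixed [-0.0479  0.0427] [0.0495 0.0427] slide [-0.0475 -0.0424] [ 0.0508 -0.0423]
dark grip px [162.78451493 183.6511194 ]
```

```bash
python3 -c "
from cell import ticket; print(ticket.close_job())"
```

```text
the job is handed in; nothing more can be done
None
```

I turned the swivel four clicks anticlockwise by its handle and loaded the saddle block. I then pushed the sliding jaw up until it stopped and handed the job in at about 20.4 s on the robot's clock.

Last checks, from the final wrist picture and the force readings:
- **Swivel:** the jaws lie at a yaw of about 35°, against −25.6° at the start, so about 60° anticlockwise. The handle grip moved about 129 mm, measured just after the turn, and the picture after the jaw push showed the same yaw.
- **Block position:** saddle up and in line with the jaws to about 0.1°. It is roughly 1.5 mm off centre along the jaws.
- **Block on the seat:** its top measures 100 mm long when taken at seated height, so it appears to be on the seat. This check is good only to about 1.5 mm.
- **Against the fixed jaw:** the block's top edge matches the fixed jaw face to within about 1 mm.
- **Sliding jaw:** it moved about 11 mm and then stopped hard at about 38 N. The block's measured width of about 48 mm (actual 50 mm) fits its rounded edges. I had no direct reading of the jaw travel; together with the start offset (0 to 4 mm, not measured), it fits the nominal 14 mm.
- **Other things:** the last pictures I took of the plain block, cup and amber bottle showed them undisturbed. I did not check the dropper bottle separately. The arm was clear of everything at hand-in.

While lowering, contact came 3 mm higher than I had worked out, probably from a small error in where the block sat in the fingers. The later pictures showed no sign that the block was raised or tilted.

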